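Release and park the gas tube of a microscope incubator

TASK

Slide the white release fork, its top against the two overhangs of the gas block, in over the black collet ring until you feel that it has wedged the ring firmly down, without ramming it, and leave it wedged there. With the ring so held down, pull the steel gas tube out of the fitting without yanking it, and stand it, foot down and fully in, in the hole of the white parking stand. Leave the bottle, the dish and the tip box alone.

Things in the scene. Friction and masses are not known exactly. Their poses are not given: they have to be found in the camera images.
- port: Aluminium gas block, bolted down, 90 x 80 x 45 mm (x, y, z), with an upright push-fit fitting. Origin: centre of its underside; z up, along the axis of tube, ring and well (25 mm wide, floor 8 mm above the underside). The black collet ring on top: outside 40, inside 25 mm, top 62 mm above the underside, presses down 6 mm to a hard bottom, spring 2 N rising to 4 N.
- mouth (a point): Middle of the bracket's mouth, 30 mm to -x of the tube axis, 62 mm up. The steel bracket is a channel along the block's +x: walls 44 mm apart and two overhangs, 28 mm apart, from 12 mm in to 48 mm in; the first 12 mm flare out sideways and up. The height of the overhangs' underside is set differently each time, 69.5 to 75 mm above the block's underside, and must be felt.
- jaws (a point): Hidden in the block, on the tube axis: jaws, 28 to 33 mm above the block's underside. Unless the ring is down at its bottom (within about 1 mm) they block the tube's bead after 5 mm of upward play; over 20 N between tube and fitting is yanking or jamming. The fork wedged too shallow lets the ring back up; over 15 N of it on the ring is ramming.
- tube: Rigid stainless gas tube, 142 mm long, 10 mm diameter, about 90 g, upright in the fitting at the start, foot 8 mm above the block's underside. Origin: centre of its foot (lower end); z along the tube to its top. A bead of 21 mm diameter 11 to 15 mm above the foot; a grip sleeve of 16 mm diameter 104 to 140 mm above the foot.
- fork: White plastic release fork lying flat on the bench, 20.5 mm thick, 40 mm wide, 120 g. Origin: on its underside on the midline, below the middle of the upright tab; x forward to the prongs, z up. Tab 24 mm long (x), 12 mm thick (y), from 20.5 to 56 mm height. Wedged, it lies as the block's axes, its origin 70 to 98 mm to -x of the tube axis; spring and friction keep it there.
- tips (a point): Middle between the two prong tips, on the fork's flat top face, 115 mm ahead of its origin and 20.5 mm up. Prongs 6.6 mm wide, 27 mm apart, 40 mm over both; the slot between them ends 66 mm behind the tips. The tips are 5 mm thick; the underside slopes down by 1 in 4 over 62 mm to the full 20.5 mm. Sliding it in takes 4 to 9 N; the push climbs as the ring bottoms: 12 N is firm.
- stand: White plastic parking stand, a fixed block 75 x 75 x 45 mm. Origin: centre of its underside, z up. In the middle of its top a round hole of 25 mm diameter with a 2 mm chamfer, 38 mm deep (floor 7 mm above the underside).
- bottle: Bystander: glass bottle with blue cap, 60 mm diameter, 130 mm tall. Origin: centre of its underside.
- dish: Bystander: clear closed culture dish, 86 mm diameter, 18 mm tall. Origin: centre of its underside.
- tipbox: Bystander: blue pipette tip box, 85 x 120 x 60 mm. Origin: centre of its underside.
There are look-alikes about, which are no part of the job. Leave any blue or yellow look-alike of the stand alone.

How it is judged (in metres and radians):
On the way, in this order (a step that is already met when the one before it is completed fails the run):
1. the fork is slid in over the ring, the tube still in (x of fork in the frame of port between -0.108 and -0.064 m and y of fork in the frame of port between -0.006 and 0.006 m and z of fork in the frame of port above 0.045 m and angle between the x axis of fork and the x axis of port, either way round below 0.12 rad and z of tube in the frame of port below 0.02 m), for 0.3 s.
2. the tube is drawn out of the fitting with the fork in place (x of fork in the frame of port between -0.108 and -0.064 m and y of fork in the frame of port between -0.006 and 0.006 m and z of fork in the frame of port above 0.045 m and angle between the x axis of fork and the x axis of port, either way round below 0.12 rad and z of tube in the frame of port above 0.06 m), for 0.1 s.
At the end, for the whole second after the job is handed in: The tube stands released and at rest in the stand's hole, foot down (within 6 mm of its axis and floor, leaning under 14 degrees); the fork is still at rest wedged in the gas block (its origin 64 to 108 mm behind the tube axis, within 6 mm sideways, 7 degrees, above 45 mm) (x of fork in the frame of port between -0.108 and -0.064 m and y of fork in the frame of port between -0.006 and 0.006 m and z of fork in the frame of port above 0.045 m and angle between the x axis of fork and the x axis of port, either way round below 0.12 rad and horizontal distance between tube and stand below 0.006 m and z of tube in the frame of stand between 0.003 and 0.013 m and angle between tube's own z axis and vertical below 0.25 rad and linear speed of each of tube, fork below 0.02 m/s); the robot touches nothing.
It fails at once if the fork is rammed: it presses on the ring and block with more than 16 N (contact force between fork and port above 16 N).
It fails at once if the tube is yanked or jammed against the fitting with more than 20 N (contact force between tube and port above 20 N).
It fails at once if the bottle is disturbed (moved more than 15 mm) (distance of bottle from where it was at the start of the episode above 0.015 m).
It fails at once if the dish is disturbed (moved more than 15 mm) (distance of dish from where it was at the start of the episode above 0.015 m).
It fails at once if the tip box is disturbed (moved more than 15 mm) (distance of tipbox from where it was at the start of the episode above 0.015 m).
It also fails if it takes over 61 s, if anything falls off the work surface, if the arm or the gripper's body presses on something with over 40 N, if the wrist force passes 120 N, or if a joint passes its speed limit or range.

ROBOT

A 7-joint arm with a two-finger parallel gripper is mounted at the origin on the work surface. World frame = base frame: x ahead of the robot, y to its left, z up, the work surface at z = 0. Lengths are in m, angles in degrees, forces in N, time in s.
With the tool pointing down it reaches from about 0.35 to 0.9 m from the base axis. Payload 19.9 kg.
Tool frame: the origin (TCP) lies at the very end of the fingers, on their centre line; the grasp point (between the pads) lies env.grasp_offset behind it (env.grasp_offset is the distance from the TCP to the grasp point, in m); z points along the fingers, y is the direction in which the jaws open and shut (so a half turn about z gives the same grasp; the last joint's range is limited). The gripper opens to 85 mm and grips with 20 to 120 N. Pads are 22 mm wide; open, the fingers measure 114 mm over their backs; the gripper's body (76 mm by 85 mm) begins 54 mm behind the grasp point. The pads swing forward as they close: fully open they stand 13 mm farther back than shut.
Start: joints at [-2.378, 23.915, -0.59, 92.452, 0.269, 63.638, -3.037], TCP at [0.625, 0, 0.231] pointing down, gripper open.
Joint ranges: [-161.28, 161.28], [-22.2, 115.67], [-73.04, 71.86], [3.21, 147.25], [-68.34, 248.33], [10.77, 114.83], [-161.83, 161.83]. Speed limits (degrees/s): [108.29, 108.29, 136.94, 136.94, 172.46, 172.46, 172.46].

INTERFACE

Orientations are given as a 3x3 rotation matrix whose columns are the frame's x, y, z axes.
In Python, from station import env, snapshot, look_for, masks_of gives the robot as it stands.
- The arm moves only by the tool jog_arm, never from a script. Its argument "rows" is a list of rows, each a list of 2 entries, a list of its own where there are three numbers: the shift along the tool's x, y, z normalised to -1 to 1, where 1 is 0.15 m, then the turn, a rotation vector about the tool's x, y, z normalised to -1 to 1, where 1 is 30 degrees. In form: [[[x, y, z], [wx, wy, wz]], ...]. A call has 1 to 12 rows; each row is the pose to reach, as a shift and turn from the pose measured when the call began, along the tool's axes at that moment; what a row does not reach only later rows make up. A row lasts 1/8 s, in which the tool goes at most 62.5 mm and 10.7 degrees, less where a joint would pass 70% of its speed; a pose out of reach is approached as far as the arm can. A call with a number of a shift or a turn outside -1 to 1 is refused whole. A call with a gripper value outside its range is refused whole. "gripper" is the closure in counts, from 0 (fully open) to 255 (shut), set as the call begins (left out, the last holds). The fingers move at their own pace and stop on an object; "grip_force" is the grip in N (left out, the last holds). Time passes only in rows, so rows that repeat a pose let the fingers close. It gives the time, the measured TCP pose, the force and the opening at its end, in the units of the state.
- env.get_state(): the state, without advancing time (a new reading comes with each control period).
- snapshot(name): name is "scene" or "side" or "wrist"; returns a dict with "img" (384x512x3 uint8, red, green, blue), "vfov" (degrees; the focal length in pixels is half the picture's height over the tangent of half this angle, whatever the lens; pixels are square), "cx", "cy" (the principal point, pixels), "extrinsics" (4x4, takes a point from camera to world coordinates); the wrist camera has in their place "T_tool_cam" (4x4, takes a point from camera to tool coordinates, whose origin is the TCP and whose axes are the flange's). Camera axes: x right, y up, looking along -z (the intrinsics and any distortion apply to the point x, -y, -z); pixel columns grow to the right and rows downward; lengths in m; the calibration is good to about 2 mm. A picture is of the moment at which its call begins: read the wrist's pose just before it. There is no depth.
- env.sign_off(): hands the job in, once; it reports no verdict.
Trained networks look in a picture, given as the dict that the camera call returned (one of the last four; its "shot" number tells which), for a name from the list of things; names that differ only in an ending like _2 or _b are one class to them, and where a whole thing is asked for, a point or a joint stands for the part that bears it (a point fixed in the world has none). Each returns a list of dicts, best first, with "confidence" (0 to 1); they miss things now and then, are a little off and sometimes report something else, mostly with a low value. They report only what shows in the picture. A call takes as long as a camera call. They do not tell look-alikes from the thing itself.
- look_for(picture, query): "position" ([column, row] in pixels, amid what is visible of it).
- masks_of(picture, query): "pixels" (384x512 bool, what is visible of it) and "position" ([column, row] in pixels, amid what is visible of it).
The state is a dict: "time": time; "joint_pos": joint angles; "joint_vel": joint speeds; "tau": joint torques, N m; "eef_pos": TCP position; "eef_rot": TCP orientation; "force": force on the tool from outside, world axes, zero at the start; "moment": the same for the moment, N m; "width": opening from 0.0 (shut) to 1.0 (fully open).
Only numpy, scipy, OpenCV 4.12 (cv2) and the standard library are available. Lean on these libraries where they do the work, as an engineer would, in place of code of your own. Each camera call takes 0.05 s, during which the arm holds its last target. There are 200 camera calls.

## Working session

There is one attempt and no reset: what is moved stays moved. The work goes in short steps, Python scripts to look and compute and a tool call to move; the robot and the scene stay as the last step left them, time stands still between calls to the robot, and variables do not carry over. Pictures are saved under pics/ and viewed, about 8 in all and at most 12, crops included, and the job is handed in when it is done.

Besides the shell and the picture viewer there is one more tool, called after ">>>" by a JSON object that holds its "name" and its "arguments". jog_arm: Moves the arm, as the interface text tells. Scaled input: -1 to 1 covers 0.15 m each way for a shift and 30 degrees each way for a turn. Its arguments: {"type":"object","properties":{"rows":{"type":"array"},"gripper":{"type":"number"},"grip_force":{"type":"number"}},"required":["rows"]}

```bash
ls; mkdir -p pics
python3 - <<'E'
from station import env, snapshot, look_for, masks_of
import cv2,numpy as np
s=env.get_state(); print({k:np.round(v,3).tolist() for k,v in s.items()}, env.grasp_offset)
ims=[]
for n in ["scene","side"]:
    p=snapshot(n); ims.append(p["img"]); print(n,p["vfov"],p["cx"],p["cy"],np.round(p["extrinsics"],3).tolist(),[k for k in p])
    for q in ["port","mouth","tube","fork","tips","stand","bottle","dish","tipbox"]:
        print(q,[(np.round(d["position"]).tolist(),round(d["confidence"],2)) for d in look_for(p,q)[:4]])
    cv2.imwrite(f"pics/{n}0.png",cv2.resize(p["img"][:,:,::-1],(780,585)))
E
```

```text
pics
{'time': 0.0, 'joint_pos': [-2.378, 23.947, -0.591, 92.487, 0.269, 63.64, -3.037], 'joint_vel': [-0.082, 0.035, 0.073, -0.077, -0.045, -0.135, -0.055], 'tau': [0.0, -86.444, 0.679, -43.49, 0.019, 0.007, 0.0], 'eef_pos': [0.625, 0.0, 0.231], 'eef_rot': [[-0.0, 1.0, -0.001], [1.0, 0.0, -0.0], [-0.0, -0.001, -1.0]], 'force': [-0.891, -0.696, 0.359], 'moment': [0.028, -0.009, -0.014], 'width': 1.0} 0.0187
scene 50.92343179136019 263.2132689467507 195.0836174230583 [[0.322, -0.767, 0.556, 1.161], [0.947, 0.252, -0.2, -0.14], [0.013, 0.59, 0.807, 0.903], [0.0, 0.0, 0.0, 1.0]] ['img', 'vfov', 'cx', 'cy', 'extrinsics', 'shot']
port [([248.0, 235.0], 0.95)]
mouth [([248.0, 235.0], 0.82)]
tube []
fork [([321.0, 177.0], 0.59)]
tips [([320.0, 177.0], 0.75)]
stand [([141.0, 173.0], 0.92), ([132.0, 220.0], 0.76), ([185.0, 209.0], 0.59), ([320.0, 174.0], 0.58)]
bottle [([337.0, 236.0], 0.96), ([246.0, 234.0], 0.67)]
dish [([182.0, 282.0], 0.76)]
tipbox [([388.0, 168.0], 0.59)]
side 54.740719253835344 254.7754376196088 186.40048440063913 [[0.979, 0.097, -0.182, 0.412], [-0.206, 0.484, -0.851, -0.638], [0.005, 0.87, 0.493, 0.483], [0.0, 0.0, 0.0, 1.0]] ['img', 'vfov', 'cx', 'cy', 'extrinsics', 'shot']
port [([267.0, 328.0], 0.65), ([288.0, 222.0], 0.62), ([232.0, 172.0], 0.31)]
mouth [([293.0, 224.0], 0.74)]
tube [([296.0, 182.0], 0.74)]
fork [([234.0, 171.0], 0.94)]
tips [([227.0, 173.0], 0.85)]
stand [([267.0, 329.0], 0.79), ([170.0, 323.0], 0.7), ([266.0, 267.0], 0.58)]
bottle [([313.0, 161.0], 0.67)]
dish [([368.0, 277.0], 0.61)]
tipbox [([236.0, 138.0], 0.94)]
```

View pics/scene0.png

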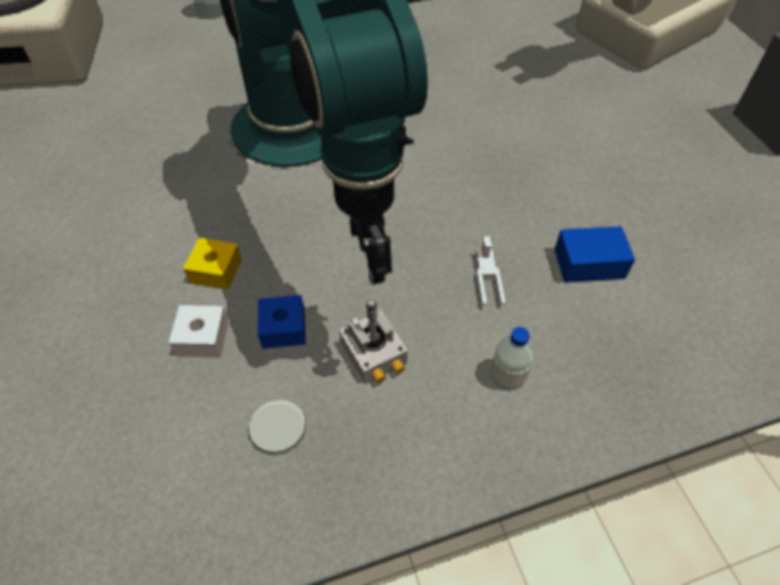

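View pics/side0.png

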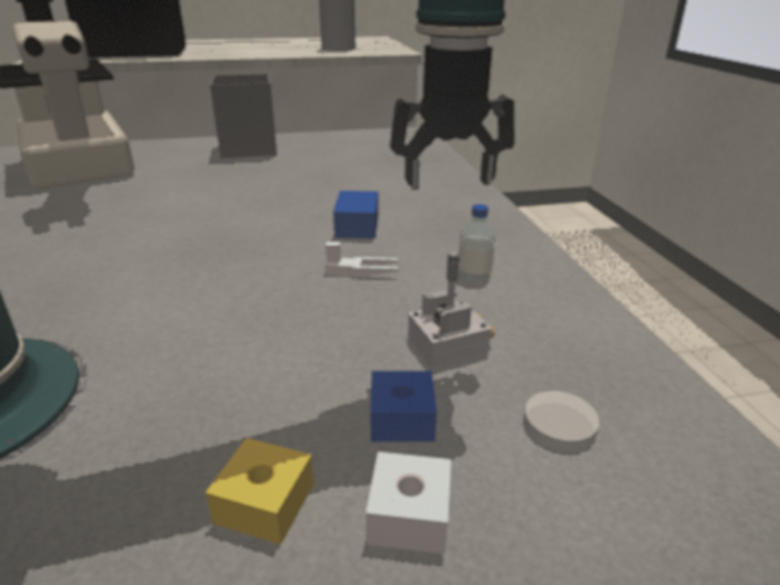

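The first two views show three hole blocks in the scene view: yellow at 139,171, white at 130,215 and dark blue at 184,209. I take the white one as the stand. The only white fork is at 320,177, with its tab towards the robot. The gas block is at 246,225, its orange ports facing away from the robot.

```bash
cat > h.py <<'E'
from station import env, snapshot, look_for, masks_of
import cv2,numpy as np
def T_of(p,s=None):
    if "extrinsics" in p: return np.array(p["extrinsics"])
    T=np.eye(4); T[:3,:3]=s["eef_rot"]; T[:3,3]=s["eef_pos"]; return T@np.array(p["T_tool_cam"])
def f_of(p): return 192/np.tan(np.radians(p["vfov"]/2))
def hit(p,uv,z,s=None):
    T=T_of(p,s); f=f_of(p); d=T[:3,:3]@np.array([(uv[0]-p["cx"])/f,-(uv[1]-p["cy"])/f,-1])
    return T[:3,3]+d*(z-T[2,3])/d[2]
def proj(p,X,s=None):
    T=T_of(p,s); c=T[:3,:3].T@(np.array(X)-T[:3,3]); f=f_of(p)
    return p["cx"]+f*c[0]/-c[2], p["cy"]-f*c[1]/-c[2]
E
python3 - <<'E'
from h import *
k=512/780
a=snapshot("scene"); b=snapshot("side")
for n,z,u,v in [("stand hole",.045,(197,324),(411,485)),("tab top",.056,(487,240),(333,244)),("tipL",.018,(483,304),(398,260)),("tipR",.018,(502,302),(398,269)),("tube top",.150,(371,304),(453,254)),("dish",.018,(277,426),(562,412)),("bottlecap",.13,(520,334),(480,210)),("tipbox",.06,(594,242),(357,200)),("block c",.045,(374,345),(449,330))]:
    print(n,hit(a,np.array(u)*k,z).round(3),hit(b,np.array(v)*k,z).round(3))
s=env.get_state();p=snapshot("wrist");print(np.round(p["T_tool_cam"],3).tolist(),p["vfov"],p["cx"],p["cy"])
E
```

```text
stand hole [ 0.516 -0.268  0.045] [ 0.514 -0.273  0.045]
tab top [0.504 0.263 0.056] [0.504 0.255 0.056]
tipL [0.611 0.213 0.018] [0.619 0.246 0.018]
tipR [0.618 0.247 0.018] [0.611 0.212 0.018]
tube top [0.64 0.   0.15] [ 0.635 -0.002  0.15 ]
dish [ 0.725 -0.181  0.018] [ 0.723 -0.181  0.018]
bottlecap [0.749 0.199 0.13 ] [0.742 0.183 0.13 ]
tipbox [0.572 0.445 0.06 ] [0.577 0.446 0.06 ]
block c [ 0.648 -0.     0.045] [ 0.629 -0.025  0.045]
[[-0.001, 0.955, 0.297, 0.077], [1.0, 0.001, -0.001, 0.0], [-0.001, 0.297, -0.955, -0.143], [0.0, 0.0, 0.0, 1.0]] 68.02345231123513 255.6541342857854 191.18294491404387
```

Run:
```python
from h import *
s=env.get_state();p=snapshot("wrist")
for q in ["port","tube","fork","tips","mouth"]: print(q,[(np.round(d["position"]).tolist(),round(d["confidence"],2)) for d in look_for(p,q)[:3]])
cv2.imwrite("pics/w0.png",cv2.resize(p["img"][:,:,::-1],(800,600),interpolation=cv2.INTER_CUBIC))
```

```text
port [([274.0, 165.0], 0.96)]
tube [([266.0, 191.0], 0.85)]
fork []
tips []
mouth [([276.0, 164.0], 0.85)]
```

View pics/w0.png

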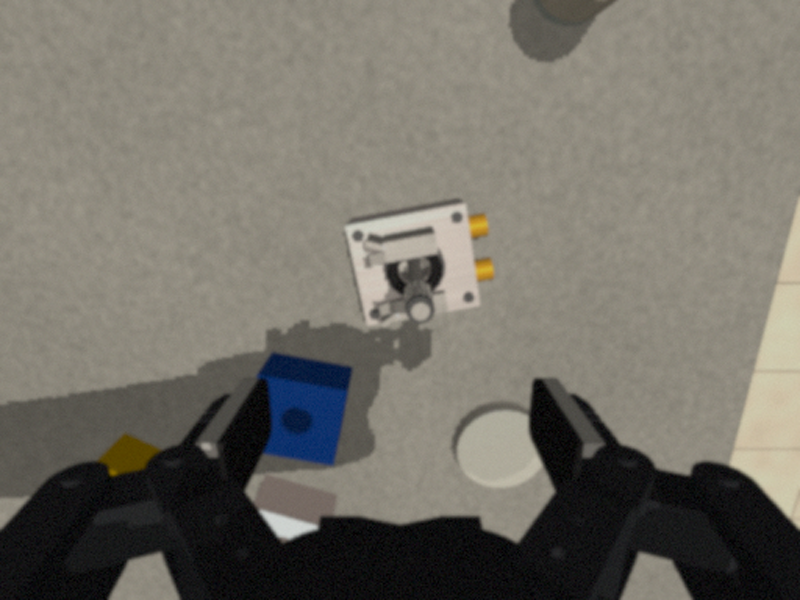

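The wrist view shows the gas block with its four screws (228,151; 292,138; 299,190; 240,200), the flare (mouth) on the left facing the robot, and the tube top at 269,198.

Run:
```python
from h import *
s=env.get_state();p=snapshot("wrist");k=.64
P=[hit(p,np.array(u)*k,.045,s)[:2] for u in [(347,224),(463,202),(480,304),(366,325)]]
Q=[hit(p,np.array(u)*k,.045,s)[:2] for u in [(357,236),(457,216),(468,297),(375,313)]]
for A in (P,Q):
    A=np.array(A); d=A[1]-A[0]; e=A[2]-A[3]; g=A[0]-A[3]; h_=A[1]-A[2]
    print(A.mean(0).round(4),[round(float(np.linalg.norm(x)),4) for x in (d,e,g,h_)],[round(float(np.degrees(np.arctan2(x[1],x[0]))),1) for x in (d,e,g,h_)])
print(hit(p,np.array([420,310])*k,.150,s),hit(p,np.array([418,268])*k,.062,s))
```

```text
[6.365e-01 6.000e-04] [0.0862, 0.0907, 0.0803, 0.0795] [10.6, 11.0, 98.7, 101.9]
[ 6.367e-01 -2.000e-04] [0.0751, 0.0733, 0.0617, 0.063] [11.2, 10.2, 101.5, 99.9]
[0.63638968 0.00071456 0.15      ] [0.63888129 0.00275197 0.062     ]
```

>>> {"name": "jog_arm", "arguments": {"rows": [[[0.4, -0.2, 0], [0, 0, -0.3]], [[0.8, -0.4, 0], [0, 0, -0.6]], [[1, -0.45, 0], [0, 0, -0.85]], [[1, -0.45, 0], [0, 0, -0.85]]], "gripper": 0, "grip_force": 80}}

```text
time: 2.0
eef_pos: [0.5564, 0.1533, 0.2315]
eef_rot: [[-0.436, 0.9, 0.0], [0.9, 0.436, 0.001], [0.001, 0.001, -1.0]]
force: [0.1, -1.1, -0.4]
width: 0.999
```

>>> {"name": "jog_arm", "arguments": {"rows": [[[0.4, 0, 0], [0, 0, -0.3]], [[0.7, 0, 0], [0, 0, -0.6]], [[0.79, 0, 0], [0, 0, -0.85]], [[0.79, 0, 0], [0, 0, -0.85]]]}}

```text
time: 2.5
eef_pos: [0.5048, 0.2599, 0.2316]
eef_rot: [[-0.781, 0.625, -0.0], [0.625, 0.781, 0.001], [0.001, 0.001, -1.0]]
force: [1.2, -0.8, -0.2]
width: 0.998
```

>>> {"name": "jog_arm", "arguments": {"rows": [[[0, 0, 0], [0, 0, -0.35]], [[0, 0, 0], [0, 0, -0.7]], [[0, 0, 0], [0, 0, -0.8]], [[0, 0, 0], [0, 0, -0.8]]]}}

```text
time: 3.0
eef_pos: [0.5057, 0.2583, 0.2315]
eef_rot: [[-0.966, 0.259, -0.0], [0.259, 0.966, 0.001], [0.0, 0.001, -1.0]]
force: [0.1, 0.1, -0.8]
width: 0.999
```

Run:
```python
from h import *
s=env.get_state();p=snapshot("wrist")
print(s["eef_pos"],np.round(s["eef_rot"],3).tolist())
m=masks_of(p,"fork"); print([(np.round(d["position"]).tolist(),round(d["confidence"],2),int(d["pixels"].sum())) for d in m[:3]])
cv2.imwrite("pics/w1.png",cv2.resize(p["img"][:,:,::-1],(800,600),interpolation=cv2.INTER_CUBIC))
```

```text
[0.50569751 0.25832102 0.23151747] [[-0.966, 0.259, -0.0], [0.259, 0.966, 0.001], [0.0, 0.001, -1.0]]
[([258.0, 187.0], 0.94, 1783)]
```

View pics/w1.png

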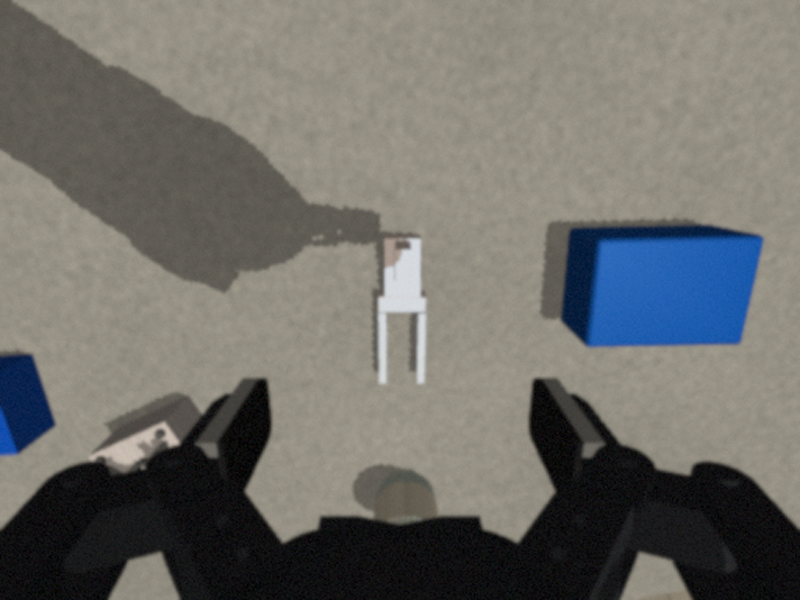

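The wrist view from behind the fork shows its tips at about (245,245) and (269,245), and it is nearly aligned with the tool. I'll crop in close to check the choice and measure it.

Run:
```python
from h import *
s=env.get_state();p=snapshot("wrist")
cv2.imwrite("pics/w1c.png",cv2.resize(p["img"][140:260,215:305,::-1],None,fx=5,fy=5,interpolation=cv2.INTER_CUBIC))
```

```text
(no output)
```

View pics/w1c.png

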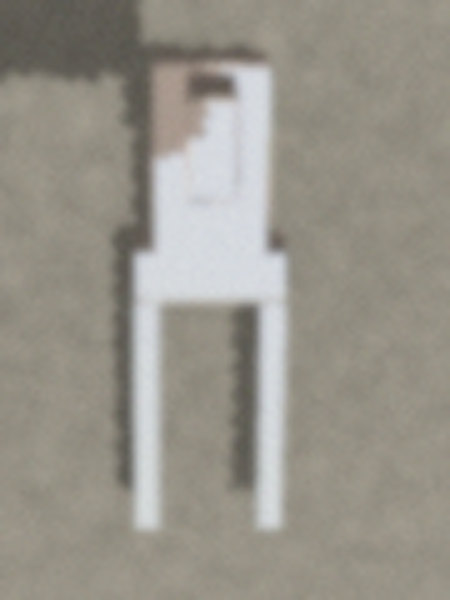

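Run:
```python
from h import *
s=env.get_state();p=snapshot("wrist")
t=hit(p,(256.8,245.8),.0205,s);e=hit(p,(256.7,200),.0205,s);b=hit(p,(257.5,169.6),.056,s)
print(t,e,b)
R=s["eef_rot"]
for x in (t,e,b): print((R.T@(x-s["eef_pos"])).round(4))
print(np.linalg.norm((t-e)[:2]),np.linalg.norm((t-b)[:2]),np.degrees(np.arctan2(*(t-b)[1::-1])))
```

```text
[0.61584104 0.23236758 0.0205    ] [0.55097245 0.24947833 0.0205    ] [0.50373982 0.26282292 0.056     ]
[-0.1139  0.0023  0.2111]
[-0.0468  0.0022  0.2111]
[0.0023 0.003  0.1756]
0.06708734165782256 0.1161645805220379 -15.199103405962534
```

>>> {"name": "jog_arm", "arguments": {"rows": [[[0.01, 0.018, 0.4], [0, 0, 0]], [[0.01, 0.018, 0.8], [0, 0, 0]], [[0.01, 0.018, 1], [0, 0, 0]], [[0.01, 0.018, 1], [0, 0, 0]]]}}

```text
time: 3.7
eef_pos: [0.5033, 0.2619, 0.0799]
eef_rot: [[-0.966, 0.257, -0.003], [0.257, 0.966, -0.001], [0.003, -0.002, -1.0]]
force: [0.6, 0.1, 0.3]
width: 0.999
```

>>> {"name": "jog_arm", "arguments": {"rows": [[[0, 0, 0.2], [0, 0, 0]], [[0, 0, 0.36], [0, 0, 0]], [[0, 0, 0.36], [0, 0, 0]]]}}

```text
time: 4.08
eef_pos: [0.5032, 0.2619, 0.0263]
eef_rot: [[-0.966, 0.258, -0.004], [0.258, 0.966, -0.001], [0.003, -0.002, -1.0]]
force: [0.2, -0.5, 0.1]
width: 0.998
```

>>> {"name": "jog_arm", "arguments": {"rows": [[[0, 0, 0], [0, 0, 0]], [[0, 0, 0], [0, 0, 0]], [[0, 0, 0], [0, 0, 0]], [[0, 0, 0], [0, 0, 0]], [[0, 0, 0], [0, 0, 0]], [[0, 0, 0], [0, 0, 0]]], "gripper": 255, "grip_force": 80}}

```text
time: 4.82
eef_pos: [0.5034, 0.262, 0.0267]
eef_rot: [[-0.966, 0.258, -0.003], [0.258, 0.966, -0.001], [0.003, -0.002, -1.0]]
force: [-2.1, -1.0, 6.0]
width: 0.124
```

>>> {"name": "jog_arm", "arguments": {"rows": [[[0, 0, -0.1], [0, 0, 0]], [[0, 0, -0.35], [0, 0, 0]], [[0, -0.25, -0.5], [0, 0, -0.2]], [[-0.05, -0.5, -0.5], [0, 0, -0.4]], [[-0.1, -0.75, -0.5], [0, 0, -0.6]], [[-0.13, -0.95, -0.5], [0, 0, -0.75]], [[-0.13, -0.98, -0.5], [0, 0, -0.85]], [[-0.13, -0.98, -0.5], [0, 0, -0.85]]]}}

```text
time: 5.82
eef_pos: [0.4847, 0.1146, 0.1026]
eef_rot: [[-0.983, -0.182, -0.003], [-0.182, 0.983, -0.001], [0.003, -0.0, -1.0]]
force: [0.6, 0.7, -2.1]
width: 0.123
```

>>> {"name": "jog_arm", "arguments": {"rows": [[[0.1, -0.3, 0], [0, 0, 0]], [[0.2, -0.6, 0], [0, 0, 0]], [[0.3, -0.85, 0], [0, 0, 0]], [[0.31, -0.93, 0], [0, 0, 0]], [[0.31, -0.93, 0], [0, 0, 0]]]}}

```text
time: 6.45
eef_pos: [0.4649, -0.0308, 0.1032]
eef_rot: [[-0.983, -0.181, -0.002], [-0.181, 0.983, -0.001], [0.002, -0.001, -1.0]]
force: [0.3, 0.3, -0.9]
width: 0.125
```

Run:
```python
from h import *
s=env.get_state();p=snapshot("wrist")
print(s["eef_pos"],s["force"].round(2))
cv2.imwrite("pics/w2.png",cv2.resize(p["img"][100:380,130:390,::-1],None,fx=3,fy=2.1429*1,interpolation=cv2.INTER_CUBIC) if 0 else cv2.resize(p["img"][150:350,126:390,::-1],None,fx=3,fy=3,interpolation=cv2.INTER_CUBIC))
```

```text
[ 0.4649088  -0.03084267  0.10316754] [ 0.34  0.29 -0.9 ]
```

View pics/w2.png

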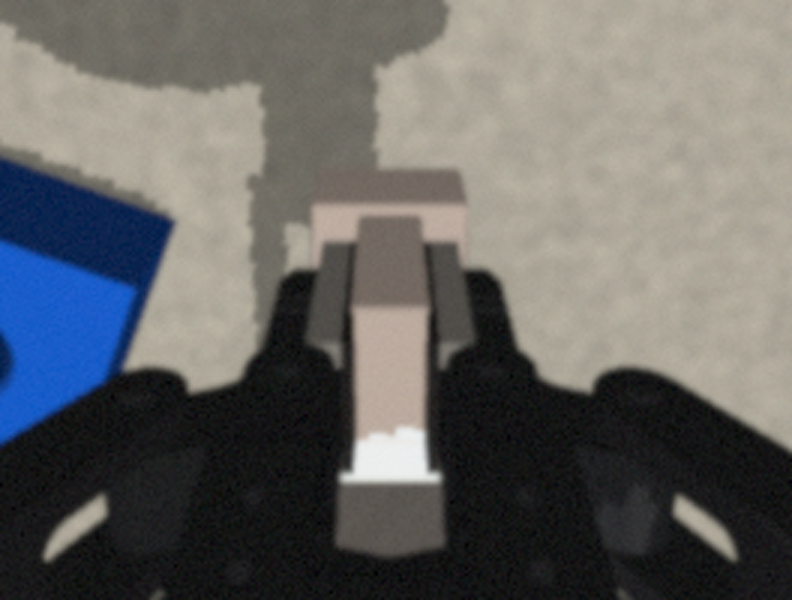

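The crop shows the tab centred between the pads, with the view ahead blocked by the gripper. I'll check the height and lateral fit with the side and scene cameras instead.

>>> {"name": "jog_arm", "arguments": {"rows": [[[0, 0, 0.1], [0, 0, 0]], [[0, -0.003, 0.19], [0, 0, 0]], [[-0.08, -0.003, 0.19], [0, 0, 0]], [[-0.14, -0.003, 0.19], [0, 0, 0]], [[-0.14, -0.003, 0.19], [0, 0, 0]]]}}

```text
time: 7.12
eef_pos: [0.4865, -0.0262, 0.0747]
eef_rot: [[-0.983, -0.183, -0.001], [-0.183, 0.983, -0.0], [0.002, -0.0, -1.0]]
force: [-1.6, 0.1, -0.7]
width: 0.123
```

Run:
```python
from h import *
s=env.get_state();print(s["eef_pos"],s["force"].round(2))
o=[]
for n,r in (("scene",(215,185)),("side",(250,185))):
    p=snapshot(n); x,y=proj(p,(.60,-.005,.07)); print(n,x,y)
    # expected: tips L/R centre & tube top
    u=np.array([.983,.182,0]);v=np.array([-.182,.983,0])
    A=np.array([.6365,.0004,0]); F=s["eef_pos"].copy();F[2]-=.0062
    pts=[A+[0,0,.15]]+[F+u*.115+v*q for q in(.02,.0135,-.0135,-.02)]
    x,y=int(x),int(y); c=cv2.resize(p["img"][y-38:y+38,x-50:x+50,::-1],None,fx=7.8,fy=7.8,interpolation=cv2.INTER_CUBIC)
    for X in pts:
        a,b=proj(p,X); cv2.circle(c,(int((a+.5-x+50)*7.8),int((b+.5-y+38)*7.8)),4,(0,0,255),1)
    o.append(cv2.resize(c,(395*2,300*2))[:, :])
cv2.imwrite("pics/ap.png",cv2.resize(np.vstack(o),(395,600)) if 0 else np.hstack([cv2.resize(c,(400,304)) for c in o]))
cv2.imwrite("pics/apa.png",o[0]);cv2.imwrite("pics/apb.png",o[1])
```

```text
[ 0.48651962 -0.026249    0.07471159] [-1.62  0.11 -0.75]
scene 237.72959195110687 206.22588728627366
side 279.16690573829163 202.9723403818786
```

View pics/ap.png

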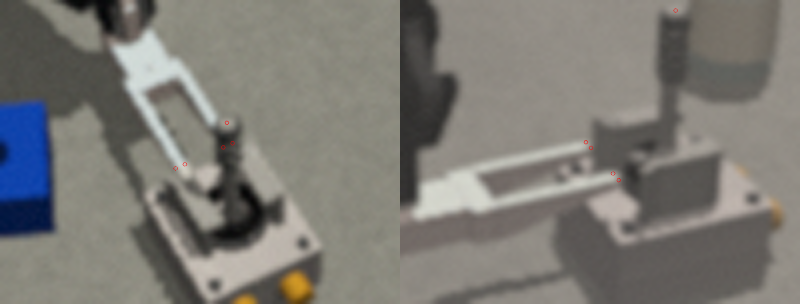

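The close-up shows the fork level and heading between the two flares. I'll advance slowly and watch the force.

>>> {"name": "jog_arm", "arguments": {"rows": [[[-0.015, -0.005, 0], [0, 0, 0]], [[-0.03, -0.005, 0], [0, 0, 0]], [[-0.045, -0.005, 0], [0, 0, 0]], [[-0.06, -0.005, 0], [0, 0, 0]], [[-0.075, -0.005, 0], [0, 0, 0]], [[-0.075, -0.005, 0], [0, 0, 0]]]}}

```text
time: 7.98
eef_pos: [0.4969, -0.0252, 0.0746]
eef_rot: [[-0.983, -0.182, -0.002], [-0.182, 0.983, -0.001], [0.002, -0.0, -1.0]]
force: [-0.0, 0.4, -1.1]
width: 0.124
```

>>> {"name": "jog_arm", "arguments": {"rows": [[[-0.015, 0, 0], [0, 0, 0]], [[-0.03, 0, 0], [0, 0, 0]], [[-0.045, 0, 0], [0, 0, 0]], [[-0.055, 0, 0], [0, 0, 0]], [[-0.055, 0, 0], [0, 0, 0]]]}}

```text
time: 8.6
eef_pos: [0.5051, -0.0237, 0.0746]
eef_rot: [[-0.983, -0.183, -0.002], [-0.183, 0.983, -0.001], [0.002, -0.0, -1.0]]
force: [-0.5, 0.3, -1.3]
width: 0.127
```

>>> {"name": "jog_arm", "arguments": {"rows": [[[-0.012, 0, 0], [0, 0, 0]], [[-0.024, 0, 0], [0, 0, 0]], [[-0.036, 0, 0], [0, 0, 0]], [[-0.048, 0, 0], [0, 0, 0]], [[-0.048, 0, 0], [0, 0, 0]]]}}

```text
time: 9.22
eef_pos: [0.5123, -0.0223, 0.0746]
eef_rot: [[-0.983, -0.183, -0.002], [-0.183, 0.983, -0.001], [0.002, -0.0, -1.0]]
force: [-0.6, -0.5, -1.8]
width: 0.124
```

>>> {"name": "jog_arm", "arguments": {"rows": [[[0, 0, -0.004], [0, 0, 0]], [[0, 0, -0.007], [0, 0, 0]], [[0, 0, -0.01], [0, 0, 0]], [[0, 0, -0.01], [0, 0, 0]]]}}

```text
time: 9.72
eef_pos: [0.5123, -0.0223, 0.0761]
eef_rot: [[-0.983, -0.183, -0.002], [-0.183, 0.983, -0.001], [0.002, -0.0, -1.0]]
force: [0.1, -0.2, -1.3]
width: 0.126
```

>>> {"name": "jog_arm", "arguments": {"rows": [[[0, 0, -0.003], [0, 0, 0]], [[0, 0, -0.005], [0, 0, 0]], [[0, 0, -0.005], [0, 0, 0]]]}}

```text
time: 10.1
eef_pos: [0.5123, -0.0224, 0.0769]
eef_rot: [[-0.983, -0.182, -0.002], [-0.182, 0.983, -0.001], [0.002, -0.0, -1.0]]
force: [-0.6, -0.1, -0.8]
width: 0.131
```

>>> {"name": "jog_arm", "arguments": {"rows": [[[0, 0, -0.003], [0, 0, 0]], [[0, 0, -0.005], [0, 0, 0]], [[0, 0, -0.005], [0, 0, 0]]]}}

```text
time: 10.48
eef_pos: [0.5123, -0.0223, 0.0776]
eef_rot: [[-0.983, -0.183, -0.002], [-0.183, 0.983, -0.001], [0.002, -0.0, -1.0]]
force: [-0.7, 0.1, -1.3]
width: 0.125
```

>>> {"name": "jog_arm", "arguments": {"rows": [[[0, 0, -0.003], [0, 0, 0]], [[0, 0, -0.005], [0, 0, 0]], [[0, 0, -0.005], [0, 0, 0]]]}}

```text
time: 10.85
eef_pos: [0.5124, -0.0224, 0.0784]
eef_rot: [[-0.983, -0.183, -0.002], [-0.183, 0.983, -0.001], [0.002, -0.0, -1.0]]
force: [0.1, -0.2, -0.9]
width: 0.124
```

>>> {"name": "jog_arm", "arguments": {"rows": [[[0, 0, -0.003], [0, 0, 0]], [[0, 0, -0.005], [0, 0, 0]], [[0, 0, -0.005], [0, 0, 0]]]}}

```text
time: 11.22
eef_pos: [0.5124, -0.0223, 0.0791]
eef_rot: [[-0.983, -0.183, -0.002], [-0.183, 0.983, -0.0], [0.002, -0.0, -1.0]]
force: [1.7, -0.3, -4.2]
width: 0.126
```

Contact with the overhangs is felt at TCP z ≈ 0.0789, so their underside is about 72.5 mm up. Next I slide in.

>>> {"name": "jog_arm", "arguments": {"rows": [[[-0.012, 0, 0], [0, 0, 0]], [[-0.024, 0, 0], [0, 0, 0]], [[-0.036, 0, 0], [0, 0, 0]], [[-0.048, 0, 0], [0, 0, 0]], [[-0.06, 0, 0], [0, 0, 0]], [[-0.06, 0, 0], [0, 0, 0]]]}}

```text
time: 11.98
eef_pos: [0.5215, -0.0206, 0.0791]
eef_rot: [[-0.983, -0.182, -0.002], [-0.182, 0.983, -0.0], [0.002, -0.0, -1.0]]
force: [0.4, 0.4, -4.3]
width: 0.128
```

>>> {"name": "jog_arm", "arguments": {"rows": [[[-0.008, 0, 0], [0, 0, 0]], [[-0.016, 0, 0], [0, 0, 0]], [[-0.024, 0, 0], [0, 0, 0]], [[-0.032, 0, 0], [0, 0, 0]], [[-0.032, 0, 0], [0, 0, 0]]]}}

```text
time: 12.6
eef_pos: [0.5263, -0.0197, 0.0791]
eef_rot: [[-0.983, -0.183, -0.001], [-0.183, 0.983, -0.0], [0.001, -0.0, -1.0]]
force: [-0.3, -0.2, -4.5]
width: 0.131
```

>>> {"name": "jog_arm", "arguments": {"rows": [[[-0.008, 0, 0], [0, 0, 0]], [[-0.016, 0, 0], [0, 0, 0]], [[-0.024, 0, 0], [0, 0, 0]], [[-0.032, 0, 0], [0, 0, 0]], [[-0.032, 0, 0], [0, 0, 0]]]}}

```text
time: 13.22
eef_pos: [0.5312, -0.0188, 0.0791]
eef_rot: [[-0.983, -0.183, -0.001], [-0.183, 0.983, -0.0], [0.001, -0.0, -1.0]]
force: [-0.6, -0.1, -4.8]
width: 0.126
```

>>> {"name": "jog_arm", "arguments": {"rows": [[[-0.008, 0, 0], [0, 0, 0]], [[-0.016, 0, 0], [0, 0, 0]], [[-0.024, 0, 0], [0, 0, 0]], [[-0.032, 0, 0], [0, 0, 0]], [[-0.032, 0, 0], [0, 0, 0]]]}}

```text
time: 13.85
eef_pos: [0.536, -0.0179, 0.079]
eef_rot: [[-0.983, -0.183, -0.001], [-0.183, 0.983, -0.0], [0.001, -0.0, -1.0]]
force: [-3.8, -0.8, -4.3]
width: 0.125
```

>>> {"name": "jog_arm", "arguments": {"rows": [[[-0.008, 0, 0], [0, 0, 0]], [[-0.016, 0, 0], [0, 0, 0]], [[-0.024, 0, 0], [0, 0, 0]], [[-0.024, 0, 0], [0, 0, 0]]]}}

```text
time: 14.35
eef_pos: [0.5397, -0.0172, 0.079]
eef_rot: [[-0.983, -0.183, -0.001], [-0.183, 0.983, -0.0], [0.001, -0.0, -1.0]]
force: [-3.3, -0.3, -4.4]
width: 0.123
```

>>> {"name": "jog_arm", "arguments": {"rows": [[[-0.008, 0, 0], [0, 0, 0]], [[-0.016, 0, 0], [0, 0, 0]], [[-0.016, 0, 0], [0, 0, 0]]]}}

```text
time: 14.72
eef_pos: [0.5421, -0.0168, 0.079]
eef_rot: [[-0.983, -0.183, -0.001], [-0.183, 0.983, -0.0], [0.001, -0.0, -1.0]]
force: [-3.9, -0.6, -4.2]
width: 0.128
```

>>> {"name": "jog_arm", "arguments": {"rows": [[[-0.008, 0, 0], [0, 0, 0]], [[-0.016, 0, 0], [0, 0, 0]], [[-0.016, 0, 0], [0, 0, 0]]]}}

```text
time: 15.1
eef_pos: [0.5445, -0.0163, 0.079]
eef_rot: [[-0.983, -0.183, -0.001], [-0.183, 0.983, -0.0], [0.001, -0.0, -1.0]]
force: [-4.5, -1.5, -3.8]
width: 0.124
```

>>> {"name": "jog_arm", "arguments": {"rows": [[[-0.006, 0, 0], [0, 0, 0]], [[-0.01, 0, 0], [0, 0, 0]], [[-0.01, 0, 0], [0, 0, 0]]]}}

```text
time: 15.48
eef_pos: [0.5459, -0.0161, 0.079]
eef_rot: [[-0.983, -0.183, -0.001], [-0.183, 0.983, -0.0], [0.001, -0.0, -1.0]]
force: [-4.7, -0.4, -2.6]
width: 0.128
```

>>> {"name": "jog_arm", "arguments": {"rows": [[[-0.006, 0, 0], [0, 0, 0]], [[-0.01, 0, 0], [0, 0, 0]], [[-0.01, 0, 0], [0, 0, 0]]]}}

```text
time: 15.85
eef_pos: [0.5474, -0.0158, 0.079]
eef_rot: [[-0.983, -0.183, -0.001], [-0.183, 0.983, -0.0], [0.001, -0.0, -1.0]]
force: [-5.3, -1.4, -2.6]
width: 0.124
```

>>> {"name": "jog_arm", "arguments": {"rows": [[[-0.004, 0, 0], [0, 0, 0]], [[-0.007, 0, 0], [0, 0, 0]], [[-0.007, 0, 0], [0, 0, 0]]]}}

```text
time: 16.23
eef_pos: [0.5483, -0.0157, 0.079]
eef_rot: [[-0.983, -0.183, -0.001], [-0.183, 0.983, -0.0], [0.001, -0.0, -1.0]]
force: [-5.6, -0.6, -2.2]
width: 0.127
```

>>> {"name": "jog_arm", "arguments": {"rows": [[[-0.004, 0, 0], [0, 0, 0]], [[-0.007, 0, 0], [0, 0, 0]], [[-0.007, 0, 0], [0, 0, 0]]]}}

```text
time: 16.6
eef_pos: [0.5493, -0.0155, 0.079]
eef_rot: [[-0.983, -0.182, -0.001], [-0.182, 0.983, -0.0], [0.001, -0.0, -1.0]]
force: [-5.3, -0.8, -1.8]
width: 0.131
```

>>> {"name": "jog_arm", "arguments": {"rows": [[[-0.004, 0, 0], [0, 0, 0]], [[-0.007, 0, 0], [0, 0, 0]], [[-0.007, 0, 0], [0, 0, 0]]]}}

```text
time: 16.98
eef_pos: [0.5502, -0.0153, 0.079]
eef_rot: [[-0.983, -0.183, -0.001], [-0.183, 0.983, -0.0], [0.002, -0.0, -1.0]]
force: [-5.5, -0.4, -1.5]
width: 0.123
```

>>> {"name": "jog_arm", "arguments": {"rows": [[[-0.003, 0, 0], [0, 0, 0]], [[-0.006, 0, 0], [0, 0, 0]], [[-0.006, 0, 0], [0, 0, 0]]]}}

```text
time: 17.35
eef_pos: [0.5511, -0.0152, 0.079]
eef_rot: [[-0.983, -0.183, -0.002], [-0.183, 0.983, -0.0], [0.002, -0.0, -1.0]]
force: [-5.2, -0.6, -2.1]
width: 0.129
```

>>> {"name": "jog_arm", "arguments": {"rows": [[[-0.003, 0, 0], [0, 0, 0]], [[-0.006, 0, 0], [0, 0, 0]], [[-0.006, 0, 0], [0, 0, 0]]]}}

```text
time: 17.73
eef_pos: [0.5519, -0.0151, 0.079]
eef_rot: [[-0.983, -0.182, -0.002], [-0.182, 0.983, -0.001], [0.002, -0.0, -1.0]]
force: [-5.3, -0.8, -2.5]
width: 0.129
```

>>> {"name": "jog_arm", "arguments": {"rows": [[[-0.003, 0, 0], [0, 0, 0]], [[-0.006, 0, 0], [0, 0, 0]], [[-0.006, 0, 0], [0, 0, 0]]]}}

```text
time: 18.1
eef_pos: [0.5527, -0.0149, 0.079]
eef_rot: [[-0.983, -0.182, -0.002], [-0.182, 0.983, -0.001], [0.002, -0.0, -1.0]]
force: [-5.4, -0.8, -2.9]
width: 0.124
```

>>> {"name": "jog_arm", "arguments": {"rows": [[[-0.003, 0, 0], [0, 0, 0]], [[-0.006, 0, 0], [0, 0, 0]], [[-0.006, 0, 0], [0, 0, 0]]]}}

```text
time: 18.48
eef_pos: [0.5534, -0.0148, 0.079]
eef_rot: [[-0.983, -0.182, -0.002], [-0.182, 0.983, -0.001], [0.002, -0.0, -1.0]]
force: [-4.5, -0.4, -2.3]
width: 0.126
```

>>> {"name": "jog_arm", "arguments": {"rows": [[[-0.003, 0, 0], [0, 0, 0]], [[-0.006, 0, 0], [0, 0, 0]], [[-0.006, 0, 0], [0, 0, 0]]]}}

```text
time: 18.85
eef_pos: [0.5542, -0.0147, 0.079]
eef_rot: [[-0.983, -0.182, -0.002], [-0.182, 0.983, -0.001], [0.002, -0.0, -1.0]]
force: [-5.6, -1.8, -2.7]
width: 0.124
```

>>> {"name": "jog_arm", "arguments": {"rows": [[[-0.003, 0, 0], [0, 0, 0]], [[-0.006, 0, 0], [0, 0, 0]], [[-0.006, 0, 0], [0, 0, 0]]]}}

```text
time: 19.23
eef_pos: [0.5551, -0.0145, 0.079]
eef_rot: [[-0.983, -0.182, -0.002], [-0.182, 0.983, -0.001], [0.002, -0.0, -1.0]]
force: [-5.8, -0.8, -1.4]
width: 0.128
```

>>> {"name": "jog_arm", "arguments": {"rows": [[[-0.003, 0, 0], [0, 0, 0]], [[-0.006, 0, 0], [0, 0, 0]], [[-0.006, 0, 0], [0, 0, 0]]]}}

```text
time: 19.6
eef_pos: [0.5558, -0.0144, 0.079]
eef_rot: [[-0.983, -0.182, -0.003], [-0.182, 0.983, -0.001], [0.003, -0.0, -1.0]]
force: [-6.1, -0.9, -2.4]
width: 0.126
```

>>> {"name": "jog_arm", "arguments": {"rows": [[[-0.003, 0, 0], [0, 0, 0]], [[-0.006, 0, 0], [0, 0, 0]], [[-0.006, 0, 0], [0, 0, 0]]]}}

```text
time: 19.98
eef_pos: [0.5566, -0.0143, 0.0791]
eef_rot: [[-0.983, -0.182, -0.003], [-0.182, 0.983, -0.001], [0.003, -0.0, -1.0]]
force: [-5.6, -1.6, -1.9]
width: 0.129
```

>>> {"name": "jog_arm", "arguments": {"rows": [[[-0.003, 0, 0], [0, 0, 0]], [[-0.006, 0, 0], [0, 0, 0]], [[-0.006, 0, 0], [0, 0, 0]]]}}

```text
time: 20.35
eef_pos: [0.5574, -0.0141, 0.0791]
eef_rot: [[-0.983, -0.182, -0.003], [-0.182, 0.983, -0.001], [0.003, -0.0, -1.0]]
force: [-5.4, -0.8, -1.8]
width: 0.127
```

>>> {"name": "jog_arm", "arguments": {"rows": [[[-0.003, 0, 0], [0, 0, 0]], [[-0.006, 0, 0], [0, 0, 0]], [[-0.006, 0, 0], [0, 0, 0]]]}}

```text
time: 20.72
eef_pos: [0.558, -0.014, 0.0791]
eef_rot: [[-0.983, -0.182, -0.004], [-0.182, 0.983, -0.001], [0.004, -0.0, -1.0]]
force: [-6.3, -0.9, -0.5]
width: 0.13
```

Run:
```python
from h import *
s=env.get_state();print(s["eef_pos"],s["force"].round(2))
p=snapshot("side"); w=snapshot("wrist"); q=snapshot("scene")
a=cv2.resize(p["img"][165:241,225:325,::-1],(500,380),interpolation=cv2.INTER_CUBIC)
b=cv2.resize(w["img"][190:340,206:306,::-1],(254,380),interpolation=cv2.INTER_CUBIC)
cv2.imwrite("pics/in.png",np.hstack([a,b]))
```

```text
[ 0.55802171 -0.01401985  0.07908076] [-6.33 -0.94 -0.5 ]
```

View pics/in.png

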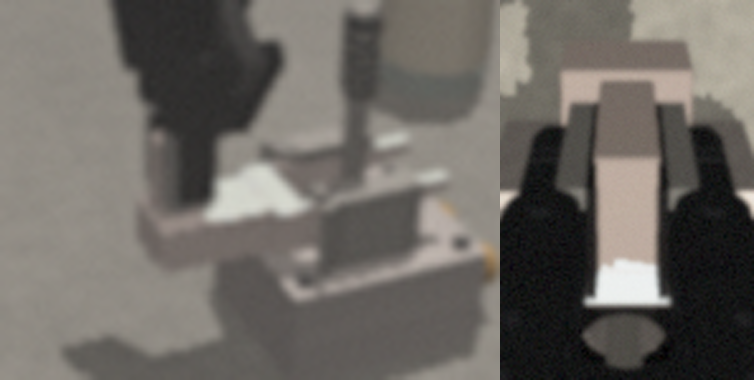

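The side view shows the fork under the overhangs, its tips out past the bracket's far end, and the tab unmoved in the pads. There is no firm push yet, so I go on.

>>> {"name": "jog_arm", "arguments": {"rows": [[[-0.003, 0, 0], [0, 0, 0]], [[-0.006, 0, 0], [0, 0, 0]], [[-0.006, 0, 0], [0, 0, 0]]]}}

```text
time: 21.25
eef_pos: [0.5585, -0.014, 0.0791]
eef_rot: [[-0.983, -0.182, -0.004], [-0.182, 0.983, -0.001], [0.004, -0.0, -1.0]]
force: [-8.9, -2.2, 2.0]
width: 0.129
```

>>> {"name": "jog_arm", "arguments": {"rows": [[[-0.003, 0, 0], [0, 0, 0]], [[-0.006, 0, 0], [0, 0, 0]], [[-0.006, 0, 0], [0, 0, 0]]]}}

```text
time: 21.62
eef_pos: [0.5588, -0.0139, 0.0791]
eef_rot: [[-0.983, -0.182, -0.005], [-0.182, 0.983, -0.002], [0.006, -0.001, -1.0]]
force: [-9.4, -0.8, 2.8]
width: 0.119
```

>>> {"name": "jog_arm", "arguments": {"rows": [[[-0.004, 0, 0], [0, 0, 0]], [[-0.007, 0, 0], [0, 0, 0]], [[-0.007, 0, 0], [0, 0, 0]]]}}

```text
time: 22.0
eef_pos: [0.5591, -0.0139, 0.0791]
eef_rot: [[-0.983, -0.182, -0.007], [-0.182, 0.983, -0.002], [0.007, -0.001, -1.0]]
force: [-11.5, -1.5, 4.2]
width: 0.132
```

The push has climbed from 6 to about 12 N while the advance has nearly stopped, so the ring is firmly wedged. I release the fork.

>>> {"name": "jog_arm", "arguments": {"rows": [[[0, 0, 0], [0, 0, 0]], [[0, 0, 0], [0, 0, 0]], [[0, 0, 0], [0, 0, 0]], [[0, 0, 0], [0, 0, 0]]], "gripper": 110}}

```text
time: 22.5
eef_pos: [0.5593, -0.0138, 0.0792]
eef_rot: [[-0.983, -0.182, -0.007], [-0.182, 0.983, -0.002], [0.007, -0.001, -1.0]]
force: [-0.1, -0.1, -1.2]
width: 0.572
```

>>> {"name": "jog_arm", "arguments": {"rows": [[[0, 0, -0.1], [0, 0, 0]], [[0, 0, -0.4], [0, 0, 0]], [[0, 0, -0.8], [0, 0, 0]], [[0, 0, -1], [0, 0, 0]], [[0, 0, -1], [0, 0, 0]]]}}

```text
time: 23.12
eef_pos: [0.5614, -0.0134, 0.2326]
eef_rot: [[-0.983, -0.182, -0.002], [-0.182, 0.983, -0.002], [0.002, -0.002, -1.0]]
force: [0.7, -0.4, -0.5]
width: 0.573
```

>>> {"name": "jog_arm", "arguments": {"rows": [[[-0.2, 0, 0], [0, 0, 0]], [[-0.4, 0, 0], [0, 0, 0]], [[-0.51, 0, 0], [0, 0, 0]], [[-0.51, 0, 0], [0, 0, 0]]]}}

```text
time: 23.62
eef_pos: [0.6367, 0.0009, 0.2316]
eef_rot: [[-0.983, -0.183, -0.003], [-0.183, 0.983, -0.002], [0.003, -0.001, -1.0]]
force: [-0.9, 0.2, -0.5]
width: 0.568
```

Run:
```python
from h import *
s=env.get_state();print(s["eef_pos"],s["force"].round(2)); p=snapshot("wrist")
cv2.imwrite("pics/w3.png",cv2.resize(p["img"][90:290,156:356,::-1],(600,600),interpolation=cv2.INTER_CUBIC))
for q in("tube","fork"): print(q,[(np.round(d["position"]).tolist(),round(d["confidence"],2)) for d in look_for(p,q)[:2]])
R=s["eef_rot"]
for X in((.6365,.0004,.150),): print(proj(p,X,s))
```

```text
[0.63669789 0.0008655  0.23159978] [-0.89  0.22 -0.52]
tube [([254.0, 188.0], 0.67)]
fork [([256.0, 121.0], 0.63)]
(np.float64(254.56304422573973), np.float64(197.34789502573443))
```

View pics/w3.png

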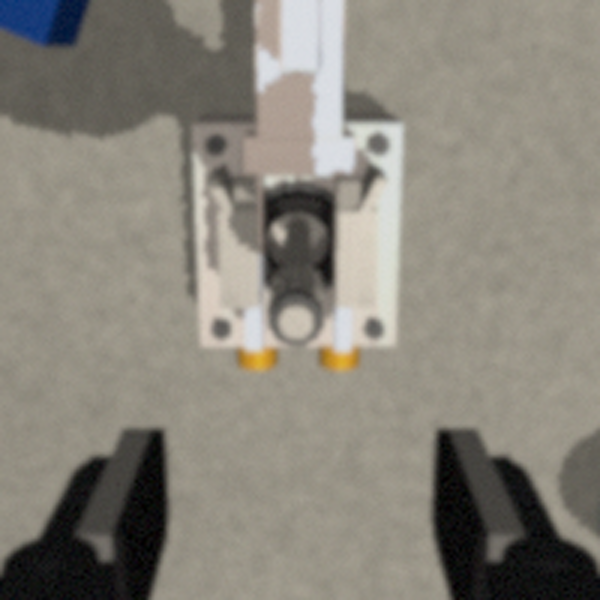

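The view from above shows the fork wedged and centred over the ring with the tips out beyond the bracket. The tube top is at 255,197, right where predicted.

>>> {"name": "jog_arm", "arguments": {"rows": [[[0, -0.003, 0.3], [0, 0, 0]], [[0, -0.003, 0.6], [0, 0, 0]], [[0, -0.003, 0.8], [0, 0, 0]], [[0, -0.003, 0.82], [0, 0, 0]], [[0, -0.003, 0.82], [0, 0, 0]]]}}

```text
time: 24.4
eef_pos: [0.6361, -0.0004, 0.1106]
eef_rot: [[-0.983, -0.182, -0.001], [-0.182, 0.983, -0.003], [0.001, -0.002, -1.0]]
force: [1.7, -0.6, 0.3]
width: 0.568
```

>>> {"name": "jog_arm", "arguments": {"rows": [[[0, 0, 0], [0, 0, 0]], [[0, 0, 0], [0, 0, 0]], [[0, 0, 0], [0, 0, 0]], [[0, 0, 0], [0, 0, 0]], [[0, 0, 0], [0, 0, 0]]], "gripper": 255, "grip_force": 30}}

```text
time: 25.02
eef_pos: [0.6369, -0.0004, 0.112]
eef_rot: [[-0.983, -0.182, 0.001], [-0.182, 0.983, -0.003], [-0.001, -0.003, -1.0]]
force: [-0.9, 0.6, 8.3]
width: 0.179
```

>>> {"name": "jog_arm", "arguments": {"rows": [[[0, 0, -0.005], [0, 0, 0]], [[0, 0, -0.01], [0, 0, 0]], [[0, 0, -0.015], [0, 0, 0]], [[0, 0, -0.02], [0, 0, 0]], [[0, 0, -0.02], [0, 0, 0]]]}}

```text
time: 25.65
eef_pos: [0.6368, -0.0003, 0.115]
eef_rot: [[-0.983, -0.182, 0.001], [-0.182, 0.983, -0.003], [-0.001, -0.003, -1.0]]
force: [-0.2, 0.3, -0.6]
width: 0.18
```

>>> {"name": "jog_arm", "arguments": {"rows": [[[0, 0, -0.006], [0, 0, 0]], [[0, 0, -0.012], [0, 0, 0]], [[0, 0, -0.018], [0, 0, 0]], [[0, 0, -0.018], [0, 0, 0]]]}}

```text
time: 26.15
eef_pos: [0.6369, -0.0003, 0.1177]
eef_rot: [[-0.983, -0.182, 0.001], [-0.182, 0.983, -0.002], [-0.001, -0.003, -1.0]]
force: [0.2, 0.2, -0.8]
width: 0.18
```

>>> {"name": "jog_arm", "arguments": {"rows": [[[0, 0, -0.005], [0, 0, 0]], [[0, 0, -0.01], [0, 0, 0]], [[0, 0, -0.01], [0, 0, 0]]]}}

```text
time: 26.52
eef_pos: [0.6369, -0.0003, 0.1193]
eef_rot: [[-0.983, -0.182, 0.001], [-0.182, 0.983, -0.003], [-0.001, -0.003, -1.0]]
force: [-0.2, -0.1, -1.9]
width: 0.178
```

>>> {"name": "jog_arm", "arguments": {"rows": [[[0, 0, -0.005], [0, 0, 0]], [[0, 0, -0.01], [0, 0, 0]], [[0, 0, -0.016], [0, 0, 0]], [[0, 0, -0.016], [0, 0, 0]]]}}

```text
time: 27.02
eef_pos: [0.6369, -0.0003, 0.1218]
eef_rot: [[-0.983, -0.182, 0.001], [-0.182, 0.983, -0.003], [-0.001, -0.003, -1.0]]
force: [-0.6, -0.6, -1.6]
width: 0.179
```

It is past the jaws freely, so I keep drawing it out.

>>> {"name": "jog_arm", "arguments": {"rows": [[[0, 0, -0.015], [0, 0, 0]], [[0, 0, -0.03], [0, 0, 0]], [[0, 0, -0.045], [0, 0, 0]], [[0, 0, -0.06], [0, 0, 0]], [[0, 0, -0.075], [0, 0, 0]], [[0, 0, -0.09], [0, 0, 0]], [[0, 0, -0.09], [0, 0, 0]]]}}

```text
time: 27.9
eef_pos: [0.637, -0.0003, 0.1355]
eef_rot: [[-0.983, -0.182, 0.002], [-0.182, 0.983, -0.002], [-0.001, -0.003, -1.0]]
force: [-0.3, -0.1, -0.3]
width: 0.179
```

>>> {"name": "jog_arm", "arguments": {"rows": [[[0, 0, -0.02], [0, 0, 0]], [[0, 0, -0.05], [0, 0, 0]], [[0, 0, -0.08], [0, 0, 0]], [[0, 0, -0.11], [0, 0, 0]], [[0, 0, -0.14], [0, 0, 0]], [[0, 0, -0.17], [0, 0, 0]], [[0, 0, -0.2], [0, 0, 0]], [[0, 0, -0.25], [0, 0, 0]], [[0, 0, -0.3], [0, 0, 0]], [[0, 0, -0.3], [0, 0, 0]]]}}

```text
time: 29.15
eef_pos: [0.6373, -0.0002, 0.1813]
eef_rot: [[-0.983, -0.182, 0.003], [-0.182, 0.983, -0.003], [-0.002, -0.003, -1.0]]
force: [0.0, -0.3, -1.6]
width: 0.176
```

>>> {"name": "jog_arm", "arguments": {"rows": [[[0, 0, -0.2], [0, 0, 0]], [[0, 0, -0.4], [0, 0, 0]], [[0.1, -0.25, -0.4], [0, 0, 0]], [[0.2, -0.5, -0.4], [0, 0, 0]], [[0.3, -0.75, -0.4], [0, 0, 0]], [[0.35, -0.87, -0.4], [0, 0, 0]], [[0.35, -0.87, -0.4], [0, 0, 0]]]}}

```text
time: 30.02
eef_pos: [0.6089, -0.139, 0.2414]
eef_rot: [[-0.984, -0.18, 0.003], [-0.18, 0.984, -0.003], [-0.002, -0.003, -1.0]]
force: [-0.3, 0.1, -0.3]
width: 0.175
```

>>> {"name": "jog_arm", "arguments": {"rows": [[[0.1, -0.25, 0], [0, 0, 0]], [[0.2, -0.5, 0], [0, 0, 0]], [[0.35, -0.7, 0], [0, 0, 0]], [[0.39, -0.75, 0], [0, 0, 0]], [[0.39, -0.75, 0], [0, 0, 0]]]}}

```text
time: 30.65
eef_pos: [0.5721, -0.2591, 0.2416]
eef_rot: [[-0.984, -0.181, 0.003], [-0.181, 0.984, -0.002], [-0.002, -0.003, -1.0]]
force: [0.6, 1.0, -1.1]
width: 0.178
```

Run:
```python
from h import *
s=env.get_state();print(s["eef_pos"],s["force"].round(2),s["time"]); p=snapshot("wrist")
print("port-pred",proj(p,(.515,-.27,.045),s))
print([(np.round(d["position"],1).tolist(),round(d["confidence"],2)) for d in look_for(p,"stand")[:3]])
cv2.imwrite("pics/w4.png",cv2.resize(p["img"][40:340,56:456,::-1],(800,600),interpolation=cv2.INTER_CUBIC))
```

```text
[ 0.57208524 -0.25909607  0.24162817] [ 0.65  0.96 -1.06] 30.65
port-pred (np.float64(255.22682590275636), np.float64(117.60547681662898))
[([314.3, 13.6], 0.69), ([253.4, 114.1], 0.65), ([358.2, 153.6], 0.57)]
```

View pics/w4.png

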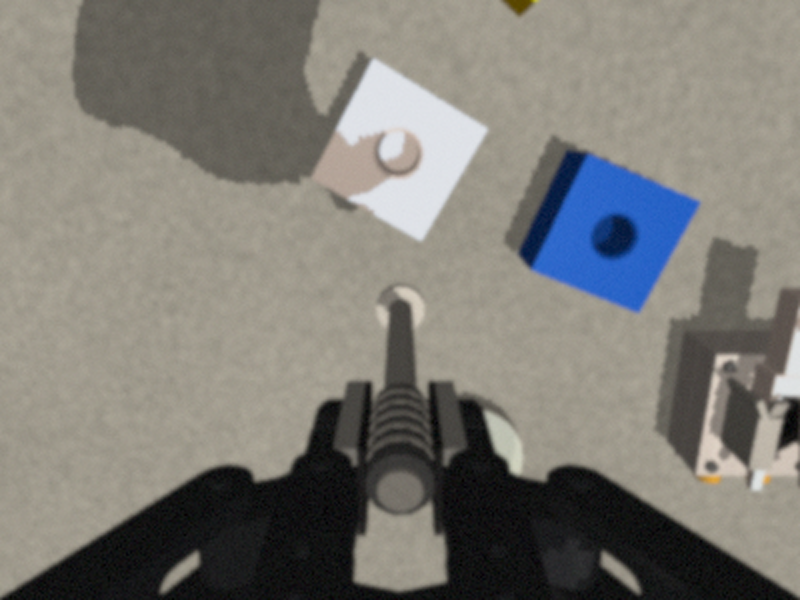

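The view shows the white stand with its hole at (255,116), and the hanging tube's bead at (256.5,194). The blue and yellow look-alikes are off to the side.

Run:
```python
from h import *
s=env.get_state(); p=snapshot("wrist"); R=s["eef_rot"];E=s["eef_pos"]
c=np.mean([hit(p,(56+a/2,40+b/2),.045,s) for a,b in[(373,58),(488,129),(422,241),(313,179)]],0)
h=hit(p,(255.1,116),.045,s); b=hit(p,(256.5,194),E[2]-.104+.012,s); t=hit(p,(56+400/2,40+491/2),E[2]-.104+.142,s)
for n,x in zip(("corners","hole","bead","top"),(c,h,b,t)): print(n,x.round(4),(R.T@(x-E)).round(4))
```

```text
corners [ 0.5148 -0.2689  0.045 ] [0.0592 0.0004 0.1965]
hole [ 0.5137 -0.2696  0.045 ] [ 0.0604 -0.      0.1965]
bead [ 0.5729 -0.257   0.1497] [-0.0004  0.0013  0.092 ]
top [ 0.572  -0.2574  0.2797] [ 0.0003  0.0008 -0.038 ]
```

>>> {"name": "jog_arm", "arguments": {"rows": [[[0.2, -0.003, 0], [0, 0, 0]], [[0.35, -0.006, 0], [0, 0, 0]], [[0.4, -0.006, 0], [0, 0, 0]], [[0.4, -0.006, 0.2], [0, 0, 0]], [[0.4, -0.006, 0.4], [0, 0, 0]], [[0.4, -0.006, 0.53], [0, 0, 0]], [[0.4, -0.006, 0.53], [0, 0, 0]]]}}

```text
time: 31.68
eef_pos: [0.5141, -0.2692, 0.1609]
eef_rot: [[-0.983, -0.184, 0.001], [-0.184, 0.983, -0.001], [-0.001, -0.001, -1.0]]
force: [-0.4, -0.2, -1.5]
width: 0.18
```

Run:
```python
from h import *
s=env.get_state();print(s["eef_pos"],s["force"].round(2),s["time"]); p=snapshot("wrist")
cv2.imwrite("pics/w5.png",cv2.resize(p["img"][110:260,156:356,::-1],(800,600),interpolation=cv2.INTER_CUBIC))
R=s["eef_rot"]
for n,X in (("hole",(.5140,-.2694,.045)),("bead",s["eef_pos"]-[0,0,.092])): print(n,proj(p,X,s))
```

```text
[ 0.51405958 -0.26917178  0.16092615] [-0.38 -0.22 -1.53] 31.675
hole (np.float64(254.92029364647948), np.float64(185.58616727833055))
bead (np.float64(255.06700987016512), np.float64(193.43753717289184))
```

View pics/w5.png

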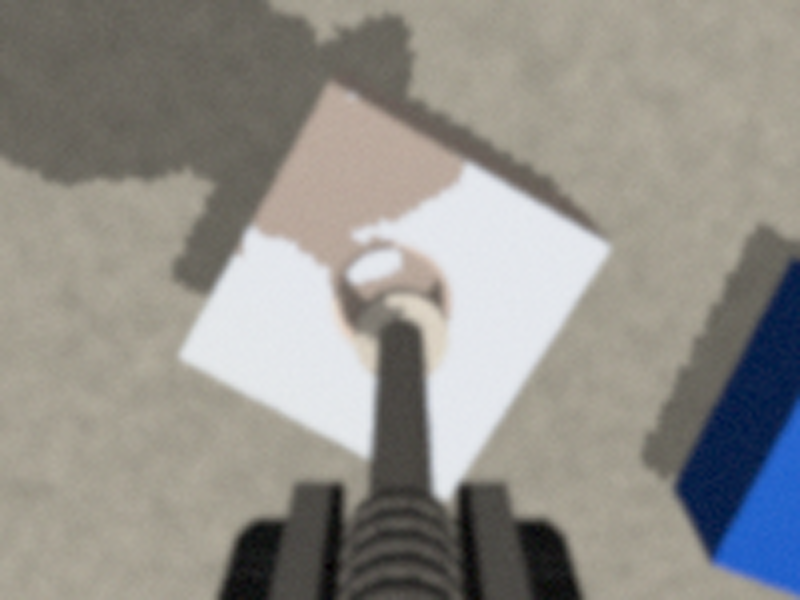

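>>> {"name": "jog_arm", "arguments": {"rows": [[[0.007, -0.0105, 0], [0, 0, 0]], [[0.007, -0.0105, 0.04], [0, 0, 0]], [[0.007, -0.0105, 0.08], [0, 0, 0]], [[0.007, -0.0105, 0.11], [0, 0, 0]], [[0.007, -0.0105, 0.13], [0, 0, 0]], [[0.007, -0.0105, 0.13], [0, 0, 0]]]}}

```text
time: 32.48
eef_pos: [0.5138, -0.2713, 0.1424]
eef_rot: [[-0.983, -0.183, 0.002], [-0.183, 0.983, -0.001], [-0.002, -0.002, -1.0]]
force: [-0.4, 1.0, -0.7]
width: 0.179
```

>>> {"name": "jog_arm", "arguments": {"rows": [[[0, 0, 0.01], [0, 0, 0]], [[0, 0, 0.02], [0, 0, 0]], [[0, 0, 0.03], [0, 0, 0]], [[0, 0, 0.04], [0, 0, 0]], [[0, 0, 0.04], [0, 0, 0]]]}}

```text
time: 33.1
eef_pos: [0.5137, -0.2712, 0.1362]
eef_rot: [[-0.983, -0.183, 0.002], [-0.183, 0.983, -0.001], [-0.002, -0.002, -1.0]]
force: [0.4, -0.5, -0.5]
width: 0.177
```

>>> {"name": "jog_arm", "arguments": {"rows": [[[0, 0, 0.01], [0, 0, 0]], [[0, 0, 0.02], [0, 0, 0]], [[0, 0, 0.03], [0, 0, 0]], [[0, 0, 0.045], [0, 0, 0]], [[0, 0, 0.06], [0, 0, 0]], [[0, 0, 0.06], [0, 0, 0]]]}}

```text
time: 33.85
eef_pos: [0.5136, -0.2712, 0.127]
eef_rot: [[-0.983, -0.183, 0.002], [-0.183, 0.983, -0.001], [-0.002, -0.001, -1.0]]
force: [0.6, 0.3, -1.3]
width: 0.177
```

>>> {"name": "jog_arm", "arguments": {"rows": [[[0, 0, 0.01], [0, 0, 0]], [[0, 0, 0.02], [0, 0, 0]], [[0, 0, 0.03], [0, 0, 0]], [[0, 0, 0.045], [0, 0, 0]], [[0, 0, 0.06], [0, 0, 0]], [[0, 0, 0.07], [0, 0, 0]], [[0, 0, 0.08], [0, 0, 0]], [[0, 0, 0.08], [0, 0, 0]]]}}

```text
time: 34.85
eef_pos: [0.5136, -0.2712, 0.1149]
eef_rot: [[-0.983, -0.183, 0.002], [-0.183, 0.983, -0.001], [-0.002, -0.001, -1.0]]
force: [0.4, 0.4, -0.5]
width: 0.177
```

Foot at about 11 mm, going in freely. I lower it to the floor by feel.

>>> {"name": "jog_arm", "arguments": {"rows": [[[0, 0, 0.008], [0, 0, 0]], [[0, 0, 0.016], [0, 0, 0]], [[0, 0, 0.02], [0, 0, 0]], [[0, 0, 0.02], [0, 0, 0]]]}}

```text
time: 35.35
eef_pos: [0.5136, -0.2712, 0.1119]
eef_rot: [[-0.983, -0.184, 0.002], [-0.184, 0.983, -0.001], [-0.002, -0.001, -1.0]]
force: [0.2, 0.2, -1.0]
width: 0.175
```

>>> {"name": "jog_arm", "arguments": {"rows": [[[0, 0, 0.005], [0, 0, 0]], [[0, 0, 0.008], [0, 0, 0]], [[0, 0, 0.008], [0, 0, 0]]]}}

```text
time: 35.72
eef_pos: [0.5139, -0.2713, 0.111]
eef_rot: [[-0.983, -0.183, 0.002], [-0.183, 0.983, -0.001], [-0.002, -0.002, -1.0]]
force: [0.3, -0.2, 4.0]
width: 0.18
```

>>> {"name": "jog_arm", "arguments": {"rows": [[[0, 0, 0], [0, 0, 0]], [[0, 0, 0], [0, 0, 0]], [[0, 0, 0], [0, 0, 0]], [[0, 0, 0], [0, 0, 0]], [[0, 0, 0], [0, 0, 0]]], "gripper": 110}}

```text
time: 36.35
eef_pos: [0.5139, -0.2712, 0.1109]
eef_rot: [[-0.983, -0.184, 0.002], [-0.184, 0.983, -0.001], [-0.002, -0.002, -1.0]]
force: [0.4, 0.1, 0.3]
width: 0.569
```

>>> {"name": "jog_arm", "arguments": {"rows": [[[0, 0, -0.1], [0, 0, 0]], [[0, 0, -0.3], [0, 0, 0]], [[0, 0, -0.6], [0, 0, 0]], [[0, 0, -0.9], [0, 0, 0]], [[0, 0, -1], [0, 0, 0]], [[0, 0, -1], [0, 0, 0]]]}}

```text
time: 37.1
eef_pos: [0.5137, -0.2711, 0.2621]
eef_rot: [[-0.983, -0.184, 0.004], [-0.184, 0.983, -0.002], [-0.003, -0.003, -1.0]]
force: [-0.4, -0.1, -1.3]
width: 0.569
```

Run:
```python
from h import *
s=env.get_state();print(s["eef_pos"],s["force"].round(2),s["time"],s["width"])
p=snapshot("side");w=snapshot("wrist")
print("top",proj(w,(.5137,-.2698,.149),s))
a=cv2.resize(p["img"][150:370,200:400,::-1],(400,440),interpolation=cv2.INTER_CUBIC)
b=cv2.resize(w["img"][70:290,156:356,::-1],(400,440),interpolation=cv2.INTER_CUBIC)
cv2.imwrite("pics/end.png",np.hstack([a,b]))
```

```text
[ 0.51374858 -0.27112971  0.2620679 ] [-0.4  -0.13 -1.28] 37.1 0.569314173463123
top (np.float64(256.7691753711367), np.float64(186.48280776334997))
```

View pics/end.png

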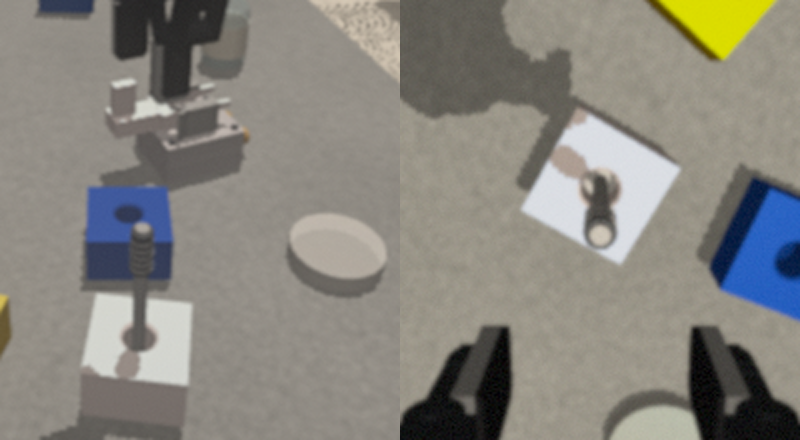

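The last view shows the tube upright in the white stand's hole, the fork still wedged in the block and the gripper clear. I hand in.

```bash
python3 -c "
from station import env
print(env.sign_off())"
```

```text
the job is handed in; nothing more can be done
None
```

The job is done and handed in at about 37 s: the fork is wedged over the ring, and the tube stands in the white parking stand.

- **Fork:** I felt the overhangs at about 72.5 mm and slid the fork in under them. The push held at 4–6 N, then climbed to about 12 N and the advance nearly stopped. Its origin was then about 79 mm behind the tube axis.
- **Tube:** It drew out past the jaws with under about 2 N measured at the wrist. I lowered it into the stand until I felt the floor (4 N) at the expected height, then released it.
- **Last checks:** The final pictures show the tube upright in the hole, the fork still wedged, and the gripper clear of everything. I did not measure the bystanders; the bottle and dish look in place, and the tip box shows only at the picture's edge.
- **What disagreed:** The ring bottomed about 10 mm later than the felt overhang height predicted, so I went by the rise in force. Just before lowering the tube, the last view put the hole about 1–2 mm off my earlier measurement, and I corrected for it.

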